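Move a ring hanger over the end stops onto the next laundry rail

ROBOT

A 6-joint arm with a two-finger parallel gripper is mounted at the origin on the work surface. World frame = base frame: x ahead of the robot, y to its left, z up, the work surface at z = 0. Lengths are in m, angles in degrees, forces in N, time in s.
With the tool pointing down it reaches from about 0.275 to 1 m from the base axis. Payload 8.4 kg.
Tool frame: the origin (TCP) lies where the fingers leave the gripper's body, on its centre line; the fingertips stand 73 mm ahead of it and the grasp point (between the pads) lies 54 mm ahead of it; z points along the fingers, y is the line along which they close (so a half turn about z gives the same grasp; the last joint's range is limited). The gripper opens to 85 mm and grips with 20 to 120 N. Pads are 22 mm wide; open, the fingers measure 114 mm over their backs; the gripper's body (76 mm by 85 mm) begins 54 mm behind the grasp point. The pads swing forward as they close: fully open they stand 13 mm farther back than shut.
Start: joints at [73.258, 20.225, 93.587, -0, 66.188, -0.138], TCP at [0.179, 0.599, 0.304] pointing down, gripper open.
Joint ranges: [-150.9, 150.9], [-52.94, 120.26], [3.33, 152.33], [-74.26, 254.26], [0, 154.13], [-172.89, 172.89]. Speed limits (degrees/s): [127.2, 127.2, 159.86, 180, 180, 180].

INTERFACE

Orientations are given as a 3x3 rotation matrix whose columns are the frame's x, y, z axes.
In Python, from cell import * gives the robot as it stands. The module is installed in compiled form; this text tells all that it offers.
- The arm moves only by the tool carry_out, never from a script. Its argument "increments" is one flat list of numbers, 7 for each row, row after row: the opening, from -1 (shut) to 1 (fully open), then the shift along the tool's x, y, z in cm, then the turn, a rotation vector about the tool's x, y, z in rad. In form: [jaw, dx, dy, dz, rx, ry, rz, jaw, dx, dy, dz, rx, ry, rz, ...]. A call has 1 to 12 rows; each row is the pose to reach, as a shift and turn from the pose commanded when the call began, along the tool's axes at that moment; what a row does not reach only later rows make up. A row lasts 1/8 s, in which the tool goes at most 62.5 mm and 10.7 degrees, less where a joint would pass 70% of its speed; a pose out of reach is approached as far as the arm can. A call with a gripper value outside its range is refused whole. The fingers move at their own pace and stop on an object; "grip_force" is the grip in N (left out, the last holds). Time passes only in rows, so rows that repeat a pose let the fingers close. It gives the time, the measured TCP pose, the force, the opening and the grip force at its end, in the units of the state.
- get_state(): the state, without advancing time (a new reading comes with each control period).
- camera(name): name is "side" or "top"; returns a dict with "image" (384x512x3 uint8, blue, green, red), "mtx" (3x3 intrinsics, pixels), "k1" (the pictures are not rectified: a ray, as slopes to the right and down, at radius r is drawn at 1 + k1 r^2 times it, then the intrinsics apply), "extrinsics" (4x4, takes a point from world to camera coordinates). Camera axes: x right, y down, z forward; pixel columns grow to the right and rows downward; lengths in m; the calibration is good to about 2 mm. A picture is of the moment at which its call begins. There is no depth.
- job_done(): hands the job in; it is judged then, once.
The state is a dict: "time": time; "qpos": joint angles; "joint_vel": joint speeds; "joint_torque": joint torques, N m; "eef_pos": TCP position; "tcp_rot": TCP orientation; "contact_force": force on the tool from outside, world axes, zero at the start; "wrist_torque": the same for the moment, N m; "finger_gap": opening from 0.0 (shut) to 1.0 (fully open); "gripper_force": force on a finger pad.
Only numpy, scipy, OpenCV 4.12 (cv2) and the standard library are available. Lean on these libraries where they do the work, as an engineer would, in place of code of your own. Each camera call takes 0.05 s, during which the arm holds its last target. There are 200 camera calls.

TASK

Move the ring-topped clip hanger from the red-capped rail to the yellow-capped rail: slide it along its bar until it bumps softly against the red end stop, lift it just over that stop and off the bar's open end, thread it over the yellow end stop and set it down on the second bar. Then slide it along that bar up to the orange collar, press it home against the black buffer on the collar with a light steady push of about 6 N (never as much as 12 N), let go and leave it hanging there level and still. Do not force the hanger against either bar, and leave the bottles and the box alone.

Things in the scene. Friction and masses are not known exactly. Their poses are not given: they have to be found in the camera images.
- hanger_grip (a point): Grip point of the loose hanger: middle of its blue upright grip block, 46 mm above the face that rests on the bar. The block is 14 mm (x) by 24 mm (y) and reaches from 6 to 68 mm above that face. Grip it from above across its 24 mm (fingers closing along the bar), fingertips more than 16 mm above the bar's top. Axes: y along the bar it hangs on, z up.
- hanger_seat (a point): The hanger's seat: middle of the ceiling of its white ring, the flat face that rests on the bar. The ring is a closed rectangular window, opening 20 mm wide (x) by 46 mm high (from this point down), and 24 mm long along the bar (y, 12 mm either way). Being closed, it leaves a bar only over the bar's free end. Same axes as hanger_grip.
- rail_a_end (a point): Free end of the first fixed steel bar, on the bar's top in mid width, 210 to 230 mm above the counter. The bar, 12 mm wide (x) and 12 mm high, runs level from here along this point's +y, 260 mm to its post. Its red end stop fills the last 8 mm (y 0 to 8 mm), is as wide as the bar and reaches 14 mm above and 14 mm below the bar's top. z up.
- rail_b_end (a point): The same for the second bar, with the yellow end stop: free end, on the bar's top, 210 to 230 mm above the counter. This bar runs along this point's -y (end stop at y 0 to -8 mm). Same section and stop height. On either bar, to pass the stop the hanger must be raised more than 14 mm and less than 32 mm above its resting height.
- collar: Fixed orange collar clamped on the second bar, 30 mm wide (x), 14 mm above the bar's top. Origin on the bar's top, in the face that looks to the free end; +y to the free end, z up. A black rigid buffer screw (12 mm across, 1 to 13 mm above the bar) stands 5 to 40 mm proud of this face, set differently each time and not measured: feel for it. Home is the ring bearing on the buffer.
- detergent_mid (a point): Bystander: green detergent bottle, 84 mm across, 190 mm tall; point 90 mm up on its axis.
- softener_mid (a point): Bystander: blue softener bottle, 68 mm across, 170 mm tall; point 90 mm up on its axis.
- sheet_box_mid (a point): Bystander: brown carton of dryer sheets, 80 x 130 x 45 mm, lying flat; its centre.
- stop_a: The red end stop itself (fixed on the first bar); origin and axes as rail_a_end, so its inner face is at y = 8 mm.
- hanger: The whole hanger, 0.13 to 0.25 kg (origin: hanger_seat). Ring roof and sides are 6 mm thick, its bottom 8 mm. Below hang a white crossbar, 162 mm wide (along x), and two blue clips that reach 124 mm below the seat.
- rail_a: Stand of the first bar; origin on its underside 230 mm below rail_a_end, same axes. White post 30 mm square, as high as the bar's top, centred 255 mm from the free end, on a wooden plinth 150 x 110 mm.
- rail_b: Stand of the second bar, alike; origin on its underside 230 mm below rail_b_end, same axes. Sliding the resting hanger along a bar takes up to about 3 N.
Things that resemble listed ones, but are neither listed nor needed, are in the scene too. What is shaped like the hanger but purple is not meant.

How it is judged (in metres and radians):
On the way, in this order (a step that is already met when the one before it is completed fails the run):
1. the hanger, on the first bar, is slid against the red end stop, touching it with more than 1 N (ring within 3 mm of the stop, seat no more than 4 mm above the bar) (z of hanger_seat in the frame of rail_a_end between -0.004 and 0.004 m and y of hanger_seat in the frame of rail_a_end between 0.015 and 0.023 m and contact force between hanger and stop_a above 1 N), for 0.1 s.
2. the hanger has been taken over both end stops and rests on the second bar (x of hanger_seat in the frame of rail_b_end between -0.006 and 0.006 m and z of hanger_seat in the frame of rail_b_end between -0.004 and 0.004 m and y of hanger_seat in the frame of rail_b_end between -0.25 and -0.017 m and contact force between hanger and rail_b above 0.2 N), for 0.1 s.
3. on the second bar, the hanger is pressed against the buffer of the orange collar with more than 2 N (x of hanger_seat in the frame of rail_b_end between -0.006 and 0.006 m and z of hanger_seat in the frame of rail_b_end between -0.004 and 0.004 m and contact force between hanger and collar above 2 N), for 0.3 s.
At the end, for the whole second after the job is handed in: The hanger hangs released and still on the second bar: seat within 4 mm of the bar's top and 6 mm of its mid-line, upright within 0.1 rad, its seat 15.5 to 54.5 mm from the orange collar's face (where the buffer may stand) (x of hanger_seat in the frame of rail_b_end between -0.006 and 0.006 m and z of hanger_seat in the frame of rail_b_end between -0.004 and 0.004 m and y of hanger_seat in the frame of collar between 0.0155 and 0.0545 m and angle between hanger_seat's own z axis and vertical below 0.1 rad and linear speed of hanger below 0.02 m/s and contact force between hanger and the fingers below 0.05 N); the robot touches nothing.
It fails at once if the hanger is pushed against the collar or its buffer with 12 N or more (contact force between hanger and collar above 12 N).
It fails at once if the hanger is forced against the first bar or its stop with more than 30 N (contact force between hanger and rail_a above 30 N or contact force between hanger and stop_a above 30 N).
It fails at once if the hanger is forced against the second bar or its stop with more than 30 N (contact force between hanger and rail_b above 30 N).
It fails at once if the hanger is dropped (height (world z) of hanger_seat below 0.18 m).
It fails at once if a bottle or the box is moved more than 20 mm (distance of any of detergent_mid, softener_mid, sheet_box_mid from where it was at the start of the episode above 0.02 m).
It also fails if it takes over 72 s, if anything falls off the work surface, if the arm or the gripper's body presses on something with over 40 N, if the wrist force passes 120 N, or if a joint passes its speed limit or range.

## Working session

There is one attempt and no reset: what is moved stays moved. The work goes in short steps, Python scripts to look and compute and a tool call to move; the robot and the scene stay as the last step left them, time stands still between calls to the robot, and variables do not carry over. Pictures are saved under pics/ and viewed, at most 10 in all, crops included, and the job is handed in when it is done.

Besides the shell and the picture viewer there is one more tool, called after ">>>" as name(argument=value, ...) on one line, values as JSON. carry_out: Moves the arm, as the interface text tells. Its arguments: {"type":"object","properties":{"increments":{"type":"array","items":{"type":"number"}},"grip_force":{"type":"number"}},"required":["increments"]}

```bash
mkdir -p pics
python3 - <<'E'
from cell import *
import cv2,numpy as np
s=get_state(); print({k:np.round(v,3).tolist() for k,v in s.items()})
for n in("side","top"):
    c=camera(n); cv2.imwrite(f"pics/{n}0.png",cv2.resize(c["image"],(800,600),interpolation=cv2.INTER_CUBIC)); print(n,c["mtx"].tolist(),c["k1"],np.round(c["extrinsics"],4).tolist())
E
```

```text
{'time': 0.0, 'qpos': [73.259, 20.265, 93.63, -0.004, 66.186, -0.14], 'joint_vel': [0.145, -0.079, 0.006, -0.055, -0.161, 0.051], 'joint_torque': [-0.003, -60.527, -34.207, -0.0, 0.009, 0.0], 'eef_pos': [0.178, 0.599, 0.303], 'tcp_rot': [[-0.958, 0.286, -0.0], [0.286, 0.958, -0.001], [-0.0, -0.001, -1.0]], 'contact_force': [0.049, -0.113, -0.045], 'wrist_torque': [-0.038, 0.034, -0.044], 'gripper_force': 0.0, 'finger_gap': 1.0}
side [[359.9459528554835, 0.0, 259.0841021580091], [0.0, 359.9459528554835, 192.26513651564676], [0.0, 0.0, 1.0]] 0.03909173993869878 [[0.8289, -0.559, -0.0221, -0.3717], [-0.287, -0.3911, -0.8744, 0.3706], [0.4801, 0.7311, -0.4846, 0.6596], [0.0, 0.0, 0.0, 1.0]]
top [[428.8606259689924, 0.0, 262.47500337437646], [0.0, 428.8606259689924, 195.00684146645762], [0.0, 0.0, 1.0]] -0.011624185466360078 [[0.0173, -0.9996, -0.022, 0.1327], [-0.9978, -0.0158, -0.0646, 0.5728], [0.0643, 0.0231, -0.9977, 1.3599], [0.0, 0.0, 0.0, 1.0]]
```

View pics/side0.png

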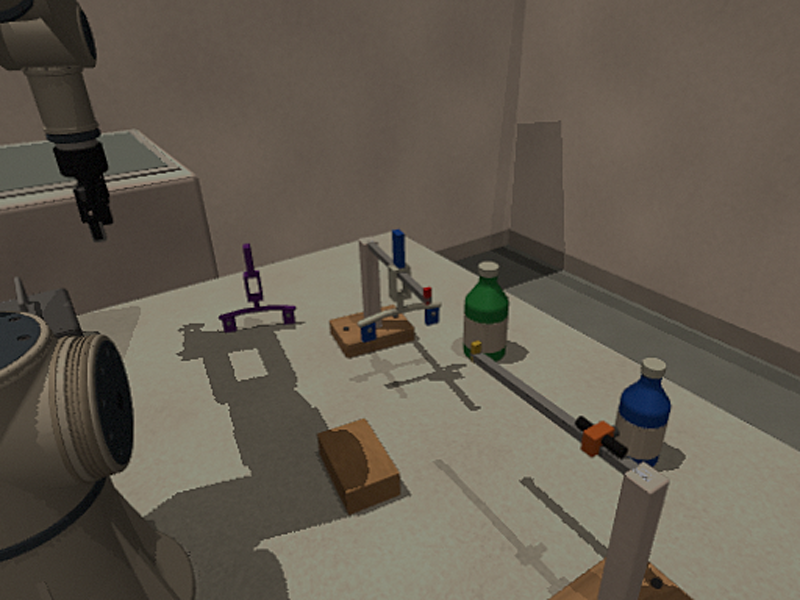

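View pics/top0.png

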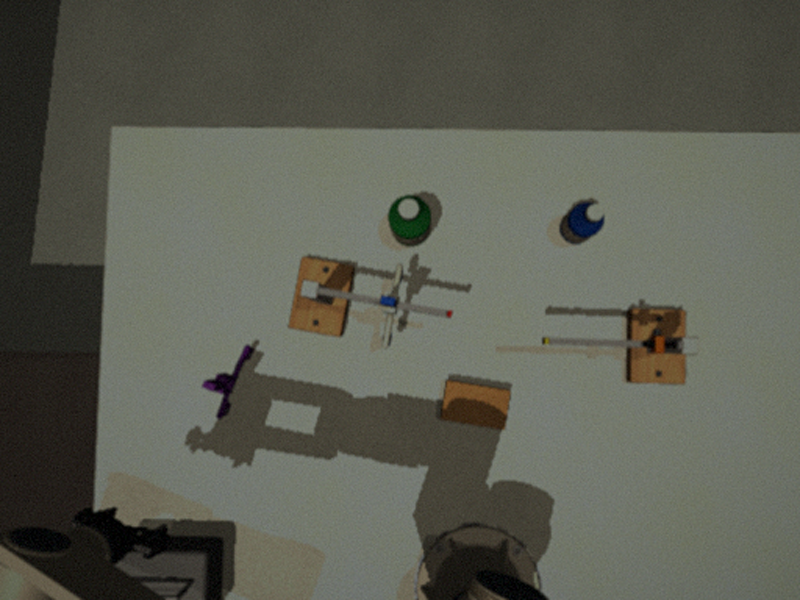

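The loose hanger has a blue block at side (398,248) and top (388,301), on the rail with the red cap at side (427,294). The purple one at side (250,290) is the lookalike. The blue-gripped one fits, because it has a white ring and hangs on the red-capped rail. The yellow stop is at side (475,348) and the collar at side (597,438). I'll confirm with an enlarged crop and segment the colours.

```bash
cat > h.py <<'E'
from cell import *
import cv2,numpy as np
from scipy.optimize import least_squares
def proj(c,P):
    P=np.atleast_2d(P); E=c["extrinsics"]; q=P@E[:3,:3].T+E[:3,3]; u=q[:,:2]/q[:,2:]
    u=u*(1+c["k1"]*(u**2).sum(1,keepdims=True)); M=c["mtx"]
    return u*[M[0,0],M[1,1]]+M[:2,2]
def tri(cs,uv):
    return least_squares(lambda p:np.concatenate([proj(c,p)[0]-u for c,u in zip(cs,uv)]),[.5,0,.2])
def avg(n,k=4):
    L=[camera(n) for _ in range(k)]; L[0]["image"]=np.mean([l["image"] for l in L],0).astype(np.uint8); return L[0]
E
python3 - <<'E'
from h import *
C={n:avg(n,2) for n in("side","top")}
import pickle; pickle.dump(C,open("c0.pkl","wb"))
R={"red":[(0,6),(174,180)],"yellow":[(22,32)],"blue":[(108,124)],"orange":[(5,14)]}
for n,c in C.items():
    h=cv2.cvtColor(c["image"],cv2.COLOR_BGR2HSV)
    for k,rs in R.items():
        m=sum(((h[...,0]>=a)&(h[...,0]<=b)) for a,b in rs).astype(bool)&(h[...,1]>(170 if k!="yellow" else 150))&(h[...,2]>50)
        N,l,st,ce=cv2.connectedComponentsWithStats(m.astype(np.uint8))
        print(n,k,[(np.round(ce[i],1).tolist(),st[i].tolist()) for i in range(1,N) if st[i,4]>3])
s=C["side"]["image"];t=C["top"]["image"]
f=lambda im,x,y,w,h:cv2.resize(im[y:y+h,x:x+w],(400,300),interpolation=cv2.INTER_NEAREST)
cv2.imwrite("pics/z1.png",np.vstack([np.hstack([f(s,215,140,80,60),f(s,295,210,120,90)]),np.hstack([f(t,185,150,120,90),f(t,340,175,120,90)])]))
E
```

```text
side red [([273.1, 186.8], [271, 184, 5, 7, 32])]
side yellow [([303.9, 220.2], [302, 219, 6, 5, 16]), ([305.2, 224.5], [303, 223, 5, 3, 6])]
side blue [([254.1, 148.6], [251, 147, 7, 4, 19]), ([412.3, 256.6], [398, 242, 31, 31, 573])]
side orange [([380.7, 279.7], [372, 270, 21, 22, 262])]
top red [([287.1, 200.6], [286, 199, 3, 4, 7])]
top yellow [([349.1, 217.9], [348, 217, 3, 3, 8])]
top blue [([373.3, 143.8], [365, 135, 20, 16, 157]), ([248.0, 192.4], [244, 190, 9, 6, 39])]
top orange [([421.7, 220.0], [418, 214, 8, 13, 73])]
```

View pics/z1.png

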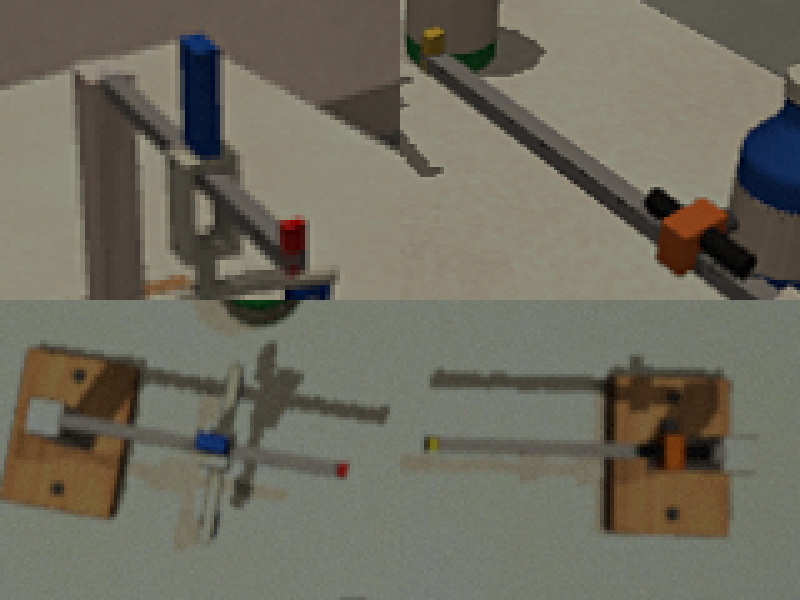

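The crop confirms it: the blue-gripped white ring hangs on the red-capped bar, with the block at panel (200,95). The yellow stop is at panel (434,45). The orange collar is at (690,240), with the buffer on its free-end side at (660,203). Next I'll fit both rails.

```bash
cat > fit.py <<'E'
from h import *
import pickle
C=pickle.load(open("c0.pkl","rb"))
def pt(p,q):
    c,s=np.cos(p[3]),np.sin(p[3]); return np.array([p[0]+c*q[0]-s*q[1],p[1]+s*q[0]+c*q[1],p[2]+q[2]])
def run(obs,p0,name):
    f=lambda p:np.concatenate([proj(C[n],pt(p,q(p)))[0]-np.array(u) for n,q,u in obs])
    r=least_squares(f,p0,loss="soft_l1"); print(name,np.round(r.x,4),"yaw",round(np.degrees(r.x[3]),2),"res",np.round(f(r.x),1)); return r.x
A=run([("top",lambda p:(0,.004,.010),(287.1,200.6)),("side",lambda p:(0,.004,.014),(272.7,183.9)),
("top",lambda p:(0,.255,0),(198.,184.9)),("side",lambda p:(0,.255,0),(235.1,154.5)),
("top",lambda p:(0,p[4],.064),(248.,192.2)),("side",lambda p:(0,p[4],.068),(254.3,147.5))],[.55,-.05,.22,.0,.1],"A")
B=run([("top",lambda p:(0,-.004,.010),(349.,217.7)),("side",lambda p:(0,-.004,.014),(304.7,219.1)),
("top",lambda p:(0,-.255,0),(441.8,220.1)),
("top",lambda p:(0,p[4]-p[5],.012),(421.7,220.)),("side",lambda p:(0,p[4]-p[5],.014),(386.,272.5))],[.5,-.2,.22,0,-.18,.01],"B")
E
python3 fit.py
```

```text
A [ 0.5413  0.0655  0.2227 -0.1631  0.1104] yaw -9.35 res [ 0.3  0.2  0.5  0.3 -0.5 -0.1  0.  -1.4 -0.2  0.3  0.1  0.5]
B [ 0.4983 -0.0926  0.2308 -0.0017 -0.1271  0.0702] yaw -0.1 res [ 0.2  0.2  0.1 -0.8  0.1 -0.4  0.3 -0.7 -0.8  0.7]
```

```bash
cat > go.py <<'E'
from h import *
import sys
# tool yaw = angle of tool y from world +y ; TCP target x y z yawdeg
def go(x,y,z,yaw):
    s=get_state(); R=s["tcp_rot"]; d=np.array([x,y,z])-s["eef_pos"]
    c,n=np.cos(np.radians(yaw)),np.sin(np.radians(yaw)); yv=[-n,c,0]; zv=[0,0,-1]; T=np.c_[np.cross(yv,zv),yv,zv]
    print("t",round(s["time"],2),"cm",np.round(R.T@d*100,2),"rv",np.round(cv2.Rodrigues(R.T@T)[0].ravel(),4))
if __name__=="__main__": go(*map(float,sys.argv[1:]))
E
python3 go.py .559 .174 .42 -9.35
```

```text
t 0.3 cm [-48.6  -29.85 -11.62] rv [-5.000e-04 -1.000e-04 -1.266e-01]
```

>>> carry_out(increments=[1,0,0,-6,0,0,0,1,0,0,-11.6,0,0,0,1,-48.6,-29.85,-11.6,0,0,-0.1266,1,-48.6,-29.85,-11.6,0,0,-0.1266,1,-48.6,-29.85,-11.6,0,0,-0.1266,1,-48.6,-29.85,-11.6,0,0,-0.1266,1,-48.6,-29.85,-11.6,0,0,-0.1266,1,-48.6,-29.85,-11.6,0,0,-0.1266,1,-48.6,-29.85,-11.6,0,0,-0.1266,1,-48.6,-29.85,-11.6,0,0,-0.1266,1,-48.6,-29.85,-11.6,0,0,-0.1266,1,-48.6,-29.85,-11.6,0,0,-0.1266], grip_force=20)

```text
time: 1.8
eef_pos: [0.561, 0.171, 0.4195]
tcp_rot: [[-0.986, 0.166, 0.0], [0.166, 0.986, -0.001], [-0.0, -0.001, -1.0]]
contact_force: [-0.3, 0.7, -0.2]
finger_gap: 0.999
gripper_force: 0.0
```

```bash
python3 go.py .559 .174 .3227 -9.35
python3 - <<'E'
from h import *
print(get_state()["eef_pos"],get_state()["contact_force"])
f=lambda im,x,y,w,h:cv2.resize(im[y:y+h,x:x+w],(400,300),interpolation=cv2.INTER_NEAREST)
cv2.imwrite("pics/a1.png",np.hstack([f(camera("side")["image"],200,80,120,90),f(camera("top")["image"],190,140,120,90)]))
E
```

```text
t 1.8 cm [0.25 0.27 9.68] rv [-0.0007  0.0004 -0.0039]
[0.56101874 0.17097535 0.41954976] [-0.31486661  0.7092429  -0.22511315]
```

View pics/a1.png

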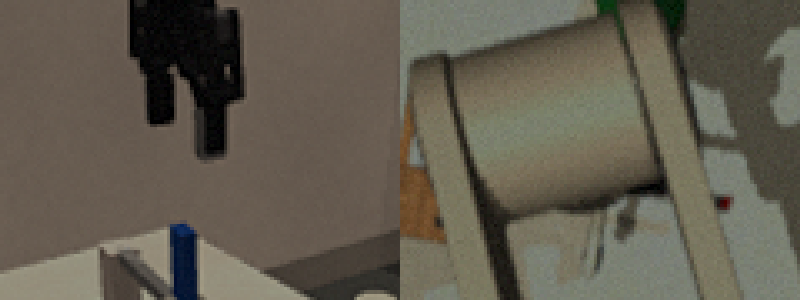

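The fingers at side panel (160,120) and (210,155) straddle the blue block at (183,235). I'll descend and leave the jaws open.

>>> carry_out(increments=[1,0.2,0.2,0,0,0,-0.004,1,0.2,0.2,3,0,0,-0.004,1,0.2,0.2,6,0,0,-0.004,1,0.2,0.2,8,0,0,-0.004,1,0.2,0.2,9.2,0,0,-0.004,1,0.2,0.2,9.7,0,0,-0.004,1,0.2,0.2,9.7,0,0,-0.004])

```text
time: 2.78
eef_pos: [0.5573, 0.1768, 0.3232]
tcp_rot: [[-0.987, 0.158, 0.0], [0.158, 0.987, 0.0], [-0.0, 0.0, -1.0]]
contact_force: [-0.3, -0.3, -0.1]
finger_gap: 1.001
gripper_force: 0.0
```

```bash
python3 go.py .559 .174 .3227 -9.35
python3 - <<'E'
from h import *
print(get_state()["eef_pos"],get_state()["contact_force"])
f=lambda im,x,y,w,h:cv2.resize(im[y:y+h,x:x+w],(800,600),interpolation=cv2.INTER_NEAREST)
cv2.imwrite("pics/a2.png",f(camera("side")["image"],220,120,80,60))
E
```

```text
t 2.77 cm [-0.21 -0.25  0.05] rv [0.0002 0.0003 0.0046]
[0.55733721 0.17675863 0.32324716] [-0.33432268 -0.34935324 -0.07535614]
```

View pics/a2.png

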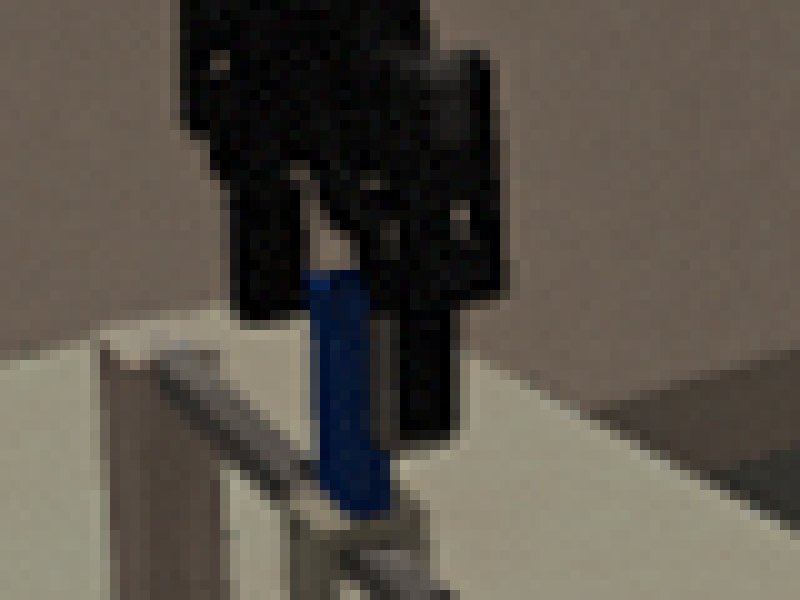

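The block at (345,390) stands between the fingers, which are at (265,250) and (430,380), clear of the bar. I'll undo the small overshoot and close.

>>> carry_out(increments=[1,-0.2,-0.25,0.05,0,0,0.0045,1,-0.2,-0.25,0.05,0,0,0.0045,-1,-0.2,-0.25,0.05,0,0,0.0045,-1,-0.2,-0.25,0.05,0,0,0.0045,-1,-0.2,-0.25,0.05,0,0,0.0045,-1,-0.2,-0.25,0.05,0,0,0.0045,-1,-0.2,-0.25,0.05,0,0,0.0045,-1,-0.2,-0.25,0.05,0,0,0.0045,-1,-0.2,-0.25,0.05,0,0,0.0045,-1,-0.2,-0.25,0.05,0,0,0.0045,-1,-0.2,-0.25,0.05,0,0,0.0045,-1,-0.2,-0.25,0.05,0,0,0.0045], grip_force=40)

```text
time: 4.32
eef_pos: [0.5591, 0.1737, 0.3226]
tcp_rot: [[-0.987, 0.163, 0.0], [0.163, 0.987, 0.0], [-0.0, 0.0, -1.0]]
contact_force: [0.8, 4.4, 3.3]
finger_gap: 0.273
gripper_force: 40.7
```

```bash
python3 - <<'E'
from h import *
s=get_state()
for k in("time","eef_pos","contact_force","wrist_torque","finger_gap","gripper_force"):print(k,np.round(s[k],4))
E
python3 go.py .559 .174 .3227 -9.35
```

```text
time 4.325
eef_pos [0.5591 0.1737 0.3226]
contact_force [0.776  4.4133 3.2798]
wrist_torque [ 0.7884 -0.1393  0.0128]
finger_gap 0.2726
gripper_force 40.669
t 4.33 cm [ 0.02  0.03 -0.01] rv [ 0.0005  0.0004 -0.0005]
```

>>> carry_out(increments=[-1,0,-0.3,0,0,0,0,-1,0,-1,0,0,0,0,-1,0,-1.8,0,0,0,0,-1,0,-2.6,0,0,0,0,-1,0,-3.4,0,0,0,0,-1,0,-4.2,0,0,0,0,-1,0,-5,0,0,0,0,-1,0,-5.8,0,0,0,0,-1,0,-6.6,0,0,0,0,-1,0,-7.2,0,0,0,0,-1,0,-7.5,0,0,0,0,-1,0,-7.5,0,0,0,0])

```text
time: 5.82
eef_pos: [0.5466, 0.0987, 0.3226]
tcp_rot: [[-0.987, 0.164, -0.0], [0.164, 0.987, -0.0], [-0.0, -0.0, -1.0]]
contact_force: [0.6, 2.6, 6.6]
finger_gap: 0.275
gripper_force: 41.0
```

```bash
cat > st.py <<'E'
from h import *
s=get_state()
for k in("time","eef_pos","contact_force","wrist_torque","finger_gap","gripper_force"):print(k,np.round(s[k],4))
p=s["eef_pos"]
for n,(x,y,yaw) in {"A":(.5413,.0655,-9.35),"B":(.4983,-.0926,-.1)}.items():
    a=np.radians(yaw); d=p[:2]-[x,y]; F=s["contact_force"]; e=np.array([[np.cos(a),np.sin(a)],[-np.sin(a),np.cos(a)]])
    print(n,"xy mm",np.round(e@d*1000,1),"F",np.round(e@F[:2],1))
E
python3 st.py
```

```text
time 5.825
eef_pos [0.5466 0.0987 0.3226]
contact_force [0.5515 2.5739 6.647 ]
wrist_torque [ 0.5436 -0.1112 -0.0277]
finger_gap 0.2751
gripper_force 41.0322
A xy mm [-0.2 33.6] F [0.1 2.6]
B xy mm [ 47.9 191.4] F [0.5 2.6]
```

>>> carry_out(increments=[-1,0,-0.3,-0.04,0,0,0,-1,0,-0.6,-0.04,0,0,0,-1,0,-0.9,-0.04,0,0,0,-1,0,-1.0,-0.04,0,0,0,-1,0,-1.0,-0.04,0,0,0])

```text
time: 6.45
eef_pos: [0.5449, 0.0893, 0.3225]
tcp_rot: [[-0.987, 0.163, -0.001], [0.163, 0.987, -0.001], [0.001, -0.001, -1.0]]
contact_force: [-0.5, 1.5, 1.6]
finger_gap: 0.277
gripper_force: 40.5
```

```bash
python3 st.py
```

```text
time 6.45
eef_pos [0.5449 0.0893 0.3225]
contact_force [-0.4519  1.5326  1.637 ]
wrist_torque [ 0.1433 -0.0109  0.025 ]
finger_gap 0.2768
gripper_force 40.5418
A xy mm [-0.4 24.1] F [-0.7  1.4]
B xy mm [ 46.2 182. ] F [-0.5  1.5]
```

>>> carry_out(increments=[-1,0,-0.1,0,0,0,0,-1,0,-0.2,0,0,0,0,-1,0,-0.25,0,0,0,0,-1,0,-0.25,0,0,0,0])

```text
time: 6.95
eef_pos: [0.5447, 0.0876, 0.3226]
tcp_rot: [[-0.987, 0.163, -0.0], [0.163, 0.987, 0.001], [0.0, 0.001, -1.0]]
contact_force: [0.4, 4.6, -1.5]
finger_gap: 0.272
gripper_force: 40.4
```

```bash
python3 st.py
```

```text
time 6.95
eef_pos [0.5447 0.0876 0.3226]
contact_force [ 0.3979  4.5904 -1.5453]
wrist_torque [ 0.8654 -0.1129  0.02  ]
finger_gap 0.2722
gripper_force 40.4266
A xy mm [-0.3 22.4] F [-0.4  4.6]
B xy mm [ 46.  180.3] F [0.4 4.6]
```

>>> carry_out(increments=[-1,0,-0.03,0,0,0,0,-1,0,-0.06,0,0,0,0,-1,0,-0.06,0,0,0,0,-1,0,-0.06,0,0,0,0])

```text
time: 7.45
eef_pos: [0.5447, 0.0875, 0.3227]
tcp_rot: [[-0.987, 0.163, 0.0], [0.163, 0.987, 0.002], [0.0, 0.002, -1.0]]
contact_force: [0.9, 7.1, -1.3]
finger_gap: 0.278
gripper_force: 40.4
```

```bash
python3 st.py
```

```text
time 7.45
eef_pos [0.5447 0.0875 0.3227]
contact_force [ 0.8663  7.0874 -1.2732]
wrist_torque [ 1.4537 -0.1906 -0.0153]
finger_gap 0.2783
gripper_force 40.4256
A xy mm [-0.2 22.2] F [-0.3  7.1]
B xy mm [ 46.1 180.2] F [0.9 7.1]
```

The hanger is against the red stop with about 7 N. Next I'll back off, lift slightly, and feel laterally for the hanger's offset in the hand.

>>> carry_out(increments=[-1,0,0.15,0,0,0,0,-1,0,0.15,-0.3,0,0,0,-1,0,0.15,-0.6,0,0,0,-1,0,0.15,-0.6,0,0,0,-1,0,0.15,-0.6,0,0,0], grip_force=100)

```text
time: 8.07
eef_pos: [0.5448, 0.0879, 0.3287]
tcp_rot: [[-0.987, 0.163, -0.0], [0.163, 0.987, -0.0], [0.0, -0.0, -1.0]]
contact_force: [0.8, -0.0, -2.5]
finger_gap: 0.264
gripper_force: 97.9
```

```bash
python3 st.py
```

```text
time 8.075
eef_pos [0.5448 0.0879 0.3287]
contact_force [ 0.8113 -0.04   -2.4824]
wrist_torque [0.0151 0.019  0.0725]
finger_gap 0.2639
gripper_force 97.87
A xy mm [-0.2 22.6] F [0.8 0.1]
B xy mm [ 46.2 180.6] F [ 0.8 -0. ]
```

>>> carry_out(increments=[-1,0.1,0,0,0,0,0,-1,0.2,0,0,0,0,0,-1,0.3,0,0,0,0,0,-1,0.3,0,0,0,0,0])

```text
time: 8.57
eef_pos: [0.5418, 0.0886, 0.3288]
tcp_rot: [[-0.987, 0.163, -0.0], [0.163, 0.987, -0.0], [0.0, -0.0, -1.0]]
contact_force: [-0.1, -0.2, -2.2]
finger_gap: 0.269
gripper_force: 97.9
```

```bash
python3 st.py
```

```text
time 8.575
eef_pos [0.5418 0.0886 0.3288]
contact_force [-0.0838 -0.1731 -2.2292]
wrist_torque [ 0.0037  0.06   -0.0153]
finger_gap 0.2688
gripper_force 97.8711
A xy mm [-3.3 22.9] F [-0.1 -0.2]
B xy mm [ 43.2 181.3] F [-0.1 -0.2]
```

>>> carry_out(increments=[-1,-0.2,0,0,0,0,0,-1,-0.4,0,0,0,0,0,-1,-0.5,0,0,0,0,0,-1,-0.6,0,0,0,0,0,-1,-0.6,0,0,0,0,0])

```text
time: 9.2
eef_pos: [0.5479, 0.0876, 0.3287]
tcp_rot: [[-0.987, 0.163, -0.0], [0.163, 0.987, -0.0], [0.0, -0.0, -1.0]]
contact_force: [0.3, 0.0, -2.3]
finger_gap: 0.266
gripper_force: 97.9
```

```bash
python3 st.py
```

```text
time 9.2
eef_pos [0.5479 0.0876 0.3287]
contact_force [ 0.3457  0.0241 -2.2784]
wrist_torque [ 0.0041 -0.0285 -0.0627]
finger_gap 0.2662
gripper_force 97.872
A xy mm [ 2.9 22.9] F [0.3 0.1]
B xy mm [ 49.3 180.3] F [0.3 0. ]
```

Free ±3 mm either side, so the hanger is centred in the hand. Now I'll lift to 23 mm above rest and take it off the end.

>>> carry_out(increments=[-1,0.3,0,-0.4,0,0,0,-1,0.3,0,-1.2,0,0,0,-1,0.3,0,-1.7,0,0,0,-1,0.3,0,-1.7,0,0,0,-1,0.3,-0.5,-1.7,0,0,0,-1,0.3,-1.3,-1.7,0,0,0,-1,0.3,-2.3,-1.7,0,0,0,-1,0.3,-3.3,-1.7,0,0,0,-1,0.3,-4.3,-1.7,0,0,0,-1,0.3,-5.3,-1.7,0,0,0,-1,0.3,-6.2,-1.7,0,0,0,-1,0.3,-6.2,-1.7,0,0,0])

```text
time: 10.7
eef_pos: [0.5347, 0.0263, 0.3458]
tcp_rot: [[-0.986, 0.164, 0.0], [0.164, 0.986, -0.0], [-0.0, -0.0, -1.0]]
contact_force: [0.6, -0.1, -1.8]
finger_gap: 0.265
gripper_force: 98.2
```

```bash
python3 st.py; python3 go.py .4983 -.0526 .3537 -.1
python3 - <<'E'
from h import *
C={n:avg(n,2) for n in("side","top")}
f=lambda im,x,y,w,h:cv2.resize(im[y:y+h,x:x+w],(400,300),interpolation=cv2.INTER_NEAREST)
cv2.imwrite("pics/b1.png",np.hstack([f(C["side"]["image"],230,140,120,90),f(C["top"]["image"],260,150,120,90)]))
E
```

```text
time 10.7
eef_pos [0.5347 0.0263 0.3458]
contact_force [ 0.6298 -0.0916 -1.8079]
wrist_torque [ 0.0237 -0.0028  0.0164]
finger_gap 0.265
gripper_force 98.2413
A xy mm [ -0.2 -39.8] F [0.6 0. ]
B xy mm [ 36.2 118.9] F [ 0.6 -0.1]
t 10.7 cm [ 2.3  -8.38 -0.79] rv [-0.000e+00  1.000e-04 -1.628e-01]
```

View pics/b1.png

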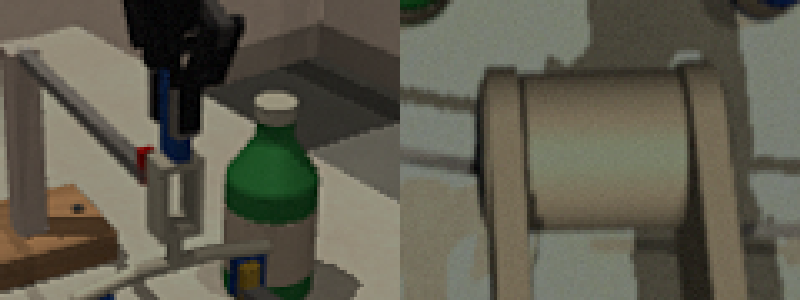

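The hanger is clear of the red stop (panel (145,158)), with its ring at (175,200) and the bottle well to its right. I'll line up in front of the yellow stop.

>>> carry_out(increments=[-1,0,-0.5,-0.3,0,0,0,-1,0.5,-2,-0.7,0,0,-0.04,-1,1,-4,-0.7,0,0,-0.08,-1,1.6,-6,-0.7,0,0,-0.12,-1,2.3,-7.5,-0.7,0,0,-0.1628,-1,2.25,-7.9,-0.7,0,0,-0.1628,-1,2.25,-7.9,-0.7,0,0,-0.1628,-1,2.25,-7.9,-0.7,0,0,-0.1628])

```text
time: 11.9
eef_pos: [0.5, -0.047, 0.3528]
tcp_rot: [[-1.0, 0.001, 0.0], [0.001, 1.0, 0.0], [-0.0, 0.0, -1.0]]
contact_force: [-0.4, -0.4, -1.6]
finger_gap: 0.271
gripper_force: 98.1
```

```bash
python3 st.py; python3 go.py .4983 -.0526 .3526 -.1
python3 - <<'E'
from h import *
c=avg("side",3); im=c["image"]
import pickle; pickle.dump(c,open("c2.pkl","wb"))
cv2.imwrite("pics/b2.png",cv2.resize(im[180:240,255:335],(800,600),interpolation=cv2.INTER_CUBIC))
E
```

```text
time 11.9
eef_pos [ 0.5    -0.047   0.3528]
contact_force [-0.403  -0.4495 -1.5547]
wrist_torque [-0.0121 -0.0203 -0.0316]
finger_gap 0.2706
gripper_force 98.1456
A xy mm [ -22.5 -117.7] F [-0.3 -0.5]
B xy mm [ 1.6 45.6] F [-0.4 -0.5]
t 11.9 cm [ 0.17 -0.56  0.02] rv [0.0002 0.0001 0.0007]
```

View pics/b2.png

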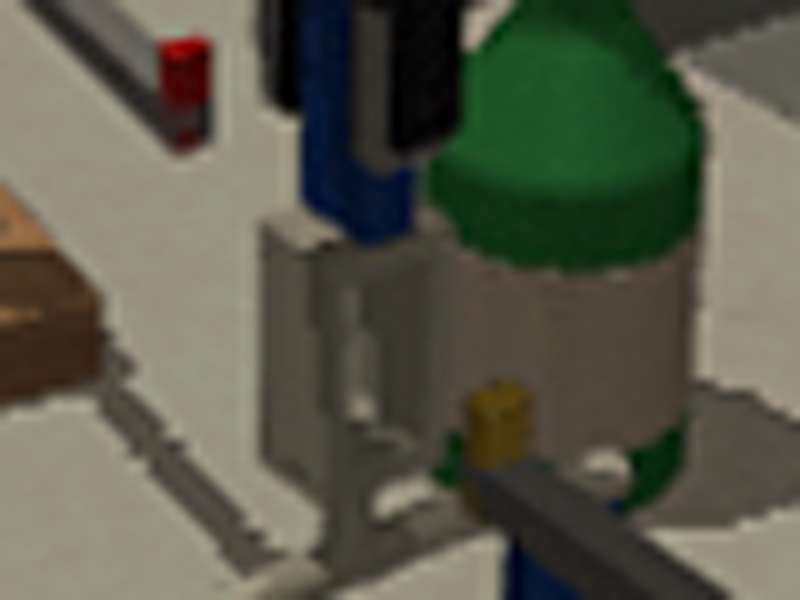

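```bash
cat > ov.py <<'E'
from h import *
import pickle
c=pickle.load(open("c2.pkl","rb")); im=cv2.resize(c["image"][180:240,255:335],(800,600),interpolation=cv2.INTER_CUBIC)
def box(o,x,y,z,col):
    P=np.array([[a,b,d] for a in x for b in y for d in z])+o
    u=((proj(c,P)-[255,180]+.5)*10)
    for i in range(8):
        for k in(1,2,4):
            if not i&k: cv2.line(im,tuple(map(int,u[i])),tuple(map(int,u[i|k])),col,1)
S=np.array([.5,-.047,.3528-.0999])
box(S,(-.016,.016),(-.012,.012),(-.054,.006),(255,255,0))
box(S,(-.007,.007),(-.012,.012),(.006,.068),(255,255,255))
B=np.array([.4983,-.0926,.2308])
box(B,(-.006,.006),(-.008,0),(-.014,.014),(255,0,255))
box(B,(-.006,.006),(-.26,0),(-.012,0),(0,0,255))
cv2.imwrite("pics/ov.png",im)
E
python3 ov.py
```

```text
(no output)
```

View pics/ov.png

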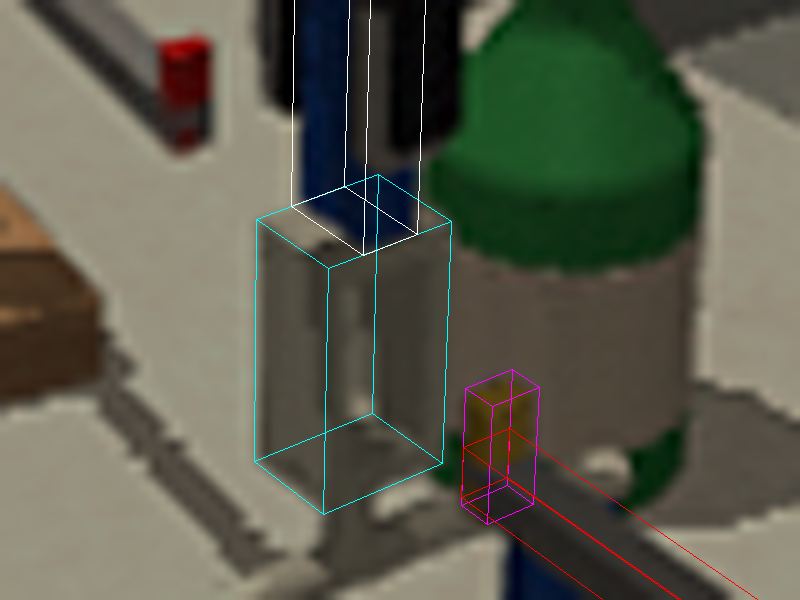

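The overlay matches the scene to about 1 px. It suggests the lift is about 27 mm, so I'll lower 4 mm to centre it on the stop and then approach.

>>> carry_out(increments=[-1,0,0,0.2,0,0,0,-1,0,-0.5,0.4,0,0,0,-1,0,-1.3,0.4,0,0,0,-1,0,-2.1,0.4,0,0,0,-1,0,-2.6,0.4,0,0,0,-1,0,-2.7,0.4,0,0,0,-1,0,-2.7,0.4,0,0,0])

```text
time: 12.92
eef_pos: [0.4996, -0.0744, 0.3488]
tcp_rot: [[-1.0, 0.001, 0.0], [0.001, 1.0, 0.0], [-0.0, 0.0, -1.0]]
contact_force: [-0.0, 0.1, -1.6]
finger_gap: 0.267
gripper_force: 98.1
```

```bash
python3 st.py; python3 go.py .4983 -.1206 .3488 -.1
python3 - <<'E'
from h import *
c=avg("side",3); im=c["image"]
cv2.imwrite("pics/b3.png",cv2.resize(im[180:240,255:335],(800,600),interpolation=cv2.INTER_CUBIC))
E
```

```text
time 12.925
eef_pos [ 0.4996 -0.0744  0.3488]
contact_force [-0.0223  0.1185 -1.5745]
wrist_torque [ 0.0044 -0.0355  0.0103]
finger_gap 0.2667
gripper_force 98.0896
A xy mm [ -18.4 -144.8] F [-0.   0.1]
B xy mm [ 1.3 18.2] F [-0.   0.1]
t 12.93 cm [ 0.13 -4.62 -0.  ] rv [0.0001 0.     0.0005]
```

View pics/b3.png

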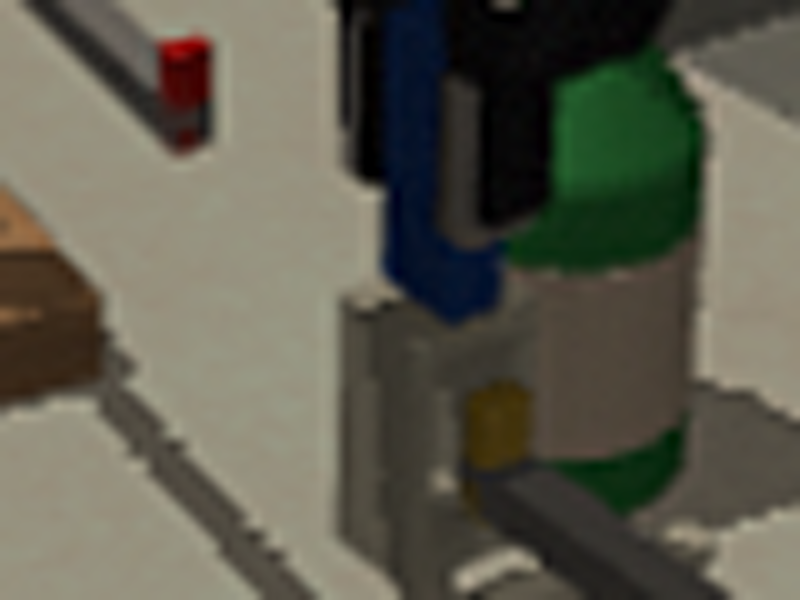

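The yellow stop at (500,440) sits inside the ring window's outline, roughly x 430–515 in the plane just behind it. I'll thread slowly and watch the force.

>>> carry_out(increments=[-1,0,-0.25,0,0,0,0,-1,0,-0.5,0,0,0,0,-1,0,-0.75,0,0,0,0,-1,0,-1,0,0,0,0])

```text
time: 13.58
eef_pos: [0.4996, -0.0846, 0.3488]
tcp_rot: [[-1.0, 0.001, 0.0], [0.001, 1.0, 0.0], [-0.0, 0.0, -1.0]]
contact_force: [-0.9, 0.3, -2.6]
finger_gap: 0.264
gripper_force: 98.1
```

>>> carry_out(increments=[-1,0,-0.25,0,0,0,0,-1,0,-0.5,0,0,0,0,-1,0,-0.75,0,0,0,0,-1,0,-1,0,0,0,0])

```text
time: 14.08
eef_pos: [0.4996, -0.0945, 0.3488]
tcp_rot: [[-1.0, 0.001, -0.0], [0.001, 1.0, -0.0], [0.0, -0.0, -1.0]]
contact_force: [-0.6, 0.4, -1.4]
finger_gap: 0.264
gripper_force: 98.1
```

>>> carry_out(increments=[-1,0,-0.4,0,0,0,0,-1,0,-0.8,0,0,0,0,-1,0,-1.2,0,0,0,0,-1,0,-1.7,0,0,0,0,-1,0,-2.2,0,0,0,0,-1,0,-2.8,0,0,0,0,-1,0,-3.4,0,0,0,0,-1,0,-3.4,0,0,0,0])

```text
time: 15.08
eef_pos: [0.4996, -0.1288, 0.3488]
tcp_rot: [[-1.0, 0.002, -0.0], [0.002, 1.0, -0.0], [0.0, -0.0, -1.0]]
contact_force: [-0.4, -1.1, -1.9]
finger_gap: 0.264
gripper_force: 98.2
```

```bash
python3 st.py
python3 - <<'E'
from h import *
c=avg("side",2); im=c["image"]
cv2.imwrite("pics/b4.png",cv2.resize(im[190:265,290:390],(800,600),interpolation=cv2.INTER_CUBIC))
E
```

```text
time 15.075
eef_pos [ 0.4996 -0.1288  0.3488]
contact_force [-0.3809 -1.1241 -1.9315]
wrist_torque [0.023  0.012  0.0009]
finger_gap 0.2638
gripper_force 98.1802
A xy mm [  -9.6 -198.5] F [-0.2 -1.2]
B xy mm [  1.4 -36.2] F [-0.4 -1.1]
```

View pics/b4.png

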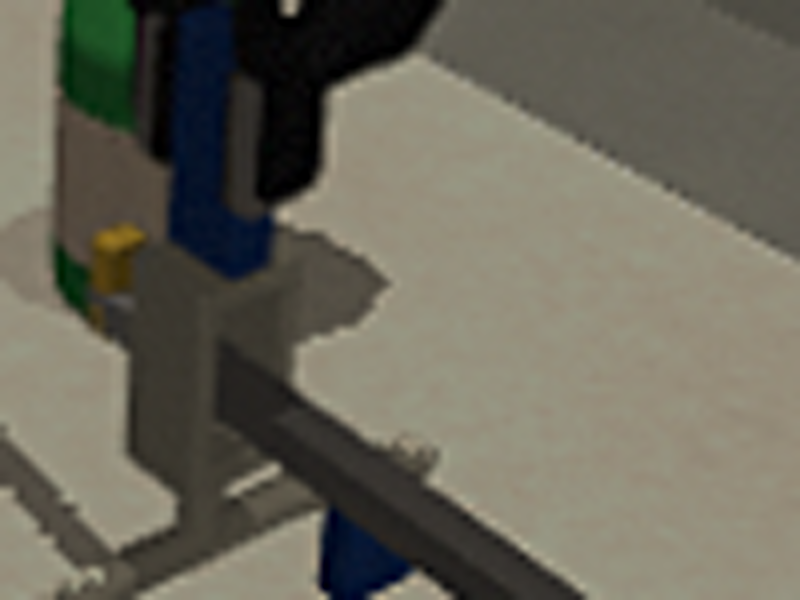

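The hanger is threaded, with the yellow stop at (118,255) behind the ring and the bar at (235,375) inside the window. Now I'll lower it, centring 1 mm.

>>> carry_out(increments=[-1,0.1,0,0.4,0,0,0,-1,0.1,0,0.8,0,0,0,-1,0.1,0,1.2,0,0,0,-1,0.1,0,1.5,0,0,0,-1,0.1,0,1.7,0,0,0,-1,0.1,0,1.7,0,0,0])

```text
time: 15.92
eef_pos: [0.4986, -0.1283, 0.3316]
tcp_rot: [[-1.0, 0.001, -0.0], [0.001, 1.0, 0.0], [0.0, 0.0, -1.0]]
contact_force: [0.2, -0.5, -1.5]
finger_gap: 0.267
gripper_force: 98.2
```

>>> carry_out(increments=[-1,0,0,0.1,0,0,0,-1,0,0,0.15,0,0,0,-1,0,0,0.15,0,0,0])

```text
time: 16.3
eef_pos: [0.4986, -0.1284, 0.3303]
tcp_rot: [[-1.0, 0.001, 0.0], [0.001, 1.0, -0.0], [-0.0, -0.0, -1.0]]
contact_force: [0.3, -0.7, -1.1]
finger_gap: 0.268
gripper_force: 98.2
```

>>> carry_out(increments=[-1,0,0,0.1,0,0,0,-1,0,0,0.15,0,0,0,-1,0,0,0.15,0,0,0])

```text
time: 16.68
eef_pos: [0.4986, -0.1284, 0.3289]
tcp_rot: [[-1.0, 0.001, 0.0], [0.001, 1.0, -0.0], [-0.0, -0.0, -1.0]]
contact_force: [-1.2, 0.4, -0.1]
finger_gap: 0.266
gripper_force: 98.3
```

>>> carry_out(increments=[-1,0,0,0.04,0,0,0,-1,0,0,0.06,0,0,0,-1,0,0,0.06,0,0,0])

```text
time: 17.05
eef_pos: [0.4986, -0.1284, 0.3288]
tcp_rot: [[-1.0, 0.001, 0.0], [0.001, 1.0, -0.0], [-0.0, -0.0, -1.0]]
contact_force: [-2.6, 0.8, 6.1]
finger_gap: 0.267
gripper_force: 98.9
```

>>> carry_out(increments=[-1,0,0,0.03,0,0,0,-1,0,0,0.05,0,0,0,-1,0,0,0.05,0,0,0])

```text
time: 17.42
eef_pos: [0.4987, -0.1284, 0.3288]
tcp_rot: [[-1.0, 0.001, 0.001], [0.001, 1.0, -0.0], [-0.001, -0.0, -1.0]]
contact_force: [-3.7, 0.6, 9.2]
finger_gap: 0.264
gripper_force: 99.4
```

The hanger rests on the second bar. Next I'll relax the down-force and slide. Meanwhile I'll read the buffer tip's place numerically from the first pictures.

Run:
```python
from h import *
import pickle
C=pickle.load(open("c0.pkl","rb"))
for n,z in(("side",.2285+.010),("top",.2285+.013)):
    ys=np.arange(-.13,-.215,-.003); u=proj(C[n],np.c_[np.full(len(ys),.4983),-.0926+ys,np.full(len(ys),z)]).astype(np.float32)
    v=cv2.remap(C[n]["image"],u[:,0].copy(),u[:,1].copy(),cv2.INTER_LINEAR)[:,0]
    print(n,[(int(round(y*1e3)),int(p.mean()),int(p[2])-int(p[0])) for y,p in zip(ys,v)])
```

```text
side [(-130, 133, 24), (-133, 132, 24), (-136, 132, 25), (-139, 136, 19), (-142, 137, 18), (-145, 135, 21), (-148, 133, 22), (-151, 133, 22), (-154, 134, 22), (-157, 135, 21), (-160, 134, 22), (-163, 134, 22), (-166, 139, 23), (-169, 51, 10), (-172, 8, 3), (-175, 10, 3), (-178, 8, 3), (-181, 12, 3), (-184, 16, 10), (-187, 72, 109), (-190, 78, 113), (-193, 77, 113), (-196, 77, 114), (-199, 77, 116), (-202, 29, 40), (-205, 10, 1), (-208, 12, 1), (-211, 12, 1), (-214, 15, 5)]
top [(-130, 84, 11), (-133, 86, 12), (-136, 86, 13), (-139, 87, 10), (-142, 83, 11), (-145, 83, 11), (-148, 84, 11), (-151, 84, 13), (-154, 86, 13), (-157, 84, 12), (-160, 83, 12), (-163, 80, 11), (-166, 60, 12), (-169, 29, 8), (-172, 7, 3), (-175, 3, 1), (-178, 5, 0), (-181, 9, 0), (-184, 7, 0), (-187, 9, 13), (-190, 33, 65), (-193, 60, 96), (-196, 60, 103), (-199, 62, 100), (-202, 56, 91), (-205, 33, 57), (-208, 12, 15), (-211, 10, 4), (-214, 10, -2)]
```

>>> carry_out(increments=[-1,0,0,-0.08,0,0,0,-1,0,-0.5,-0.1,0,0,0,-1,0,-1.3,-0.1,0,0,0,-1,0,-2.2,-0.1,0,0,0,-1,0,-3.1,-0.1,0,0,0,-1,0,-4,-0.1,0,0,0,-1,0,-4.9,-0.1,0,0,0,-1,0,-5.8,-0.1,0,0,0,-1,0,-6.5,-0.1,0,0,0,-1,0,-7,-0.1,0,0,0,-1,0,-7,-0.1,0,0,0])

```text
time: 18.8
eef_pos: [0.4985, -0.1993, 0.3288]
tcp_rot: [[-1.0, 0.001, 0.0], [0.001, 1.0, -0.001], [-0.0, -0.001, -1.0]]
contact_force: [0.1, 2.1, 4.6]
finger_gap: 0.264
gripper_force: 98.9
```

```bash
python3 st.py
```

```text
time 18.8
eef_pos [ 0.4985 -0.1993  0.3288]
contact_force [0.0934 2.0986 4.5859]
wrist_torque [ 0.4006 -0.0039  0.0054]
finger_gap 0.264
gripper_force 98.9236
A xy mm [   0.8 -268.2] F [-0.2  2.1]
B xy mm [   0.4 -106.7] F [0.1 2.1]
```

The buffer tip is near y −168 mm, so contact should come at TCP y ≈ −154 ± 3 mm. I'll slide to about −147.

>>> carry_out(increments=[-1,0,-0.4,-0.03,0,0,0,-1,0,-0.9,-0.04,0,0,0,-1,0,-1.5,-0.04,0,0,0,-1,0,-2.1,-0.04,0,0,0,-1,0,-2.7,-0.04,0,0,0,-1,0,-3.2,-0.04,0,0,0,-1,0,-3.6,-0.04,0,0,0,-1,0,-3.9,-0.04,0,0,0,-1,0,-4,-0.04,0,0,0,-1,0,-4,-0.04,0,0,0,-1,0,-4,-0.04,0,0,0])

```text
time: 20.18
eef_pos: [0.4985, -0.2383, 0.329]
tcp_rot: [[-1.0, 0.001, -0.0], [0.001, 1.0, 0.0], [0.0, 0.0, -1.0]]
contact_force: [0.5, -0.6, -2.5]
finger_gap: 0.272
gripper_force: 98.3
```

```bash
python3 st.py
```

```text
time 20.175
eef_pos [ 0.4985 -0.2383  0.329 ]
contact_force [ 0.5335 -0.6425 -2.4501]
wrist_torque [-0.0098  0.0097  0.0106]
finger_gap 0.2717
gripper_force 98.2992
A xy mm [   7.1 -306.7] F [ 0.6 -0.5]
B xy mm [   0.4 -145.7] F [ 0.5 -0.6]
```

>>> carry_out(increments=[-1,0,-0.1,0,0,0,0,-1,0,-0.2,0,0,0,0,-1,0,-0.3,0,0,0,0,-1,0,-0.3,0,0,0,0])

```text
time: 20.68
eef_pos: [0.4985, -0.2415, 0.3291]
tcp_rot: [[-1.0, 0.001, 0.0], [0.001, 1.0, -0.0], [-0.0, -0.0, -1.0]]
contact_force: [0.7, -0.2, -2.3]
finger_gap: 0.265
gripper_force: 98.3
```

>>> carry_out(increments=[-1,0,-0.06,0,0,0,0,-1,0,-0.12,0,0,0,0,-1,0,-0.12,0,0,0,0])

```text
time: 21.05
eef_pos: [0.4985, -0.2426, 0.3291]
tcp_rot: [[-1.0, 0.001, 0.0], [0.001, 1.0, 0.0], [-0.0, 0.0, -1.0]]
contact_force: [-1.3, 0.6, -1.5]
finger_gap: 0.259
gripper_force: 98.3
```

>>> carry_out(increments=[-1,0,-0.06,0,0,0,0,-1,0,-0.1,0,0,0,0,-1,0,-0.1,0,0,0,0])

```text
time: 21.42
eef_pos: [0.4985, -0.2436, 0.3291]
tcp_rot: [[-1.0, 0.001, 0.0], [0.001, 1.0, 0.0], [-0.0, 0.0, -1.0]]
contact_force: [-0.6, -0.4, -1.5]
finger_gap: 0.274
gripper_force: 98.3
```

>>> carry_out(increments=[-1,0,-0.06,0,0,0,0,-1,0,-0.1,0,0,0,0,-1,0,-0.1,0,0,0,0])

```text
time: 21.8
eef_pos: [0.4985, -0.2446, 0.3291]
tcp_rot: [[-1.0, 0.001, 0.0], [0.001, 1.0, -0.0], [-0.0, -0.0, -1.0]]
contact_force: [-0.4, 0.1, -1.3]
finger_gap: 0.265
gripper_force: 98.3
```

>>> carry_out(increments=[-1,0,-0.06,0,0,0,0,-1,0,-0.1,0,0,0,0,-1,0,-0.1,0,0,0,0])

```text
time: 22.18
eef_pos: [0.4985, -0.2456, 0.3291]
tcp_rot: [[-1.0, 0.001, -0.0], [0.001, 1.0, -0.0], [0.0, -0.0, -1.0]]
contact_force: [0.8, 1.2, -1.7]
finger_gap: 0.267
gripper_force: 98.3
```

>>> carry_out(increments=[-1,0,-0.05,0,0,0,0,-1,0,-0.1,0,0,0,0,-1,0,-0.1,0,0,0,0])

```text
time: 22.55
eef_pos: [0.4985, -0.2466, 0.3291]
tcp_rot: [[-1.0, 0.001, 0.0], [0.001, 1.0, -0.0], [-0.0, -0.0, -1.0]]
contact_force: [0.7, 0.3, -1.9]
finger_gap: 0.264
gripper_force: 98.3
```

>>> carry_out(increments=[-1,0,-0.05,0,0,0,0,-1,0,-0.1,0,0,0,0,-1,0,-0.1,0,0,0,0])

```text
time: 22.92
eef_pos: [0.4985, -0.2476, 0.3291]
tcp_rot: [[-1.0, 0.001, -0.0], [0.001, 1.0, -0.0], [0.0, -0.0, -1.0]]
contact_force: [-0.9, 0.0, -1.6]
finger_gap: 0.266
gripper_force: 98.3
```

>>> carry_out(increments=[-1,0,-0.05,0,0,0,0,-1,0,-0.1,0,0,0,0,-1,0,-0.1,0,0,0,0])

```text
time: 23.3
eef_pos: [0.4985, -0.2486, 0.3291]
tcp_rot: [[-1.0, 0.001, 0.0], [0.001, 1.0, -0.0], [-0.0, -0.0, -1.0]]
contact_force: [0.6, 0.0, -1.2]
finger_gap: 0.27
gripper_force: 98.3
```

>>> carry_out(increments=[-1,0,-0.05,0,0,0,0,-1,0,-0.1,0,0,0,0,-1,0,-0.1,0,0,0,0])

```text
time: 23.68
eef_pos: [0.4985, -0.2496, 0.3291]
tcp_rot: [[-1.0, 0.001, 0.0], [0.001, 1.0, 0.0], [-0.0, 0.0, -1.0]]
contact_force: [-0.9, -0.0, -2.6]
finger_gap: 0.261
gripper_force: 98.3
```

>>> carry_out(increments=[-1,0,-0.05,0,0,0,0,-1,0,-0.1,0,0,0,0,-1,0,-0.1,0,0,0,0])

```text
time: 24.05
eef_pos: [0.4985, -0.2506, 0.3291]
tcp_rot: [[-1.0, 0.001, 0.0], [0.001, 1.0, -0.0], [-0.0, -0.0, -1.0]]
contact_force: [-0.3, -1.2, -1.9]
finger_gap: 0.267
gripper_force: 98.3
```

>>> carry_out(increments=[-1,0,-0.05,0,0,0,0,-1,0,-0.1,0,0,0,0,-1,0,-0.1,0,0,0,0])

```text
time: 24.42
eef_pos: [0.4985, -0.2513, 0.3291]
tcp_rot: [[-1.0, 0.001, -0.0], [0.001, 1.0, 0.001], [0.0, 0.001, -1.0]]
contact_force: [-0.3, 2.7, -1.3]
finger_gap: 0.265
gripper_force: 98.4
```

Contact. I'll press a little more and hold.

>>> carry_out(increments=[-1,0,-0.02,0,0,0,0,-1,0,-0.04,0,0,0,0,-1,0,-0.04,0,0,0,0,-1,0,-0.04,0,0,0,0])

```text
time: 24.92
eef_pos: [0.4985, -0.2515, 0.3291]
tcp_rot: [[-1.0, 0.001, -0.0], [0.001, 1.0, 0.001], [0.0, 0.001, -1.0]]
contact_force: [0.1, 5.1, -1.1]
finger_gap: 0.263
gripper_force: 98.5
```

```bash
python3 st.py|head -4
```

```text
time 24.925
eef_pos [ 0.4985 -0.2515  0.3291]
contact_force [ 0.082   5.0767 -1.0762]
wrist_torque [ 0.9597 -0.0258 -0.0197]
```

>>> carry_out(increments=[-1,0,-0.02,0,0,0,0,-1,0,-0.02,0,0,0,0,-1,0,-0.02,0,0,0,0,-1,0,-0.02,0,0,0,0,-1,0,-0.02,0,0,0,0,-1,0,-0.02,0,0,0,0])

```text
time: 25.68
eef_pos: [0.4985, -0.2515, 0.3291]
tcp_rot: [[-1.0, 0.001, -0.0], [0.001, 1.0, 0.001], [0.0, 0.001, -1.0]]
contact_force: [-0.6, 5.8, 0.4]
finger_gap: 0.266
gripper_force: 98.5
```

Steady push of about 6 N done. Now I'll ease off, set it down, soften the grip and open.

>>> carry_out(increments=[-1,0,0.04,0,0,0,0,-1,0,0.06,0.02,0,0,0,-1,0,0.06,0.03,0,0,0,-1,0,0.06,0.03,0,0,0,-1,0,0.06,0.03,0,0,0], grip_force=20)

```text
time: 26.3
eef_pos: [0.4985, -0.2514, 0.329]
tcp_rot: [[-1.0, 0.001, 0.0], [0.001, 1.0, 0.0], [-0.0, 0.0, -1.0]]
contact_force: [-0.3, 5.1, 1.7]
finger_gap: 0.265
gripper_force: 98.5
```

```bash
python3 st.py|head -6
```

```text
time 26.3
eef_pos [ 0.4985 -0.2514  0.329 ]
contact_force [-0.3066  5.1445  1.7092]
wrist_torque [ 0.9871  0.0639 -0.0452]
finger_gap 0.2653
gripper_force 98.5137
```

>>> carry_out(increments=[-1,0,0.03,-0.01,0,0,0,-1,0,0.05,-0.01,0,0,0,-1,0,0.05,-0.01,0,0,0], grip_force=20)

```text
time: 26.68
eef_pos: [0.4985, -0.2512, 0.3289]
tcp_rot: [[-1.0, 0.001, 0.0], [0.001, 1.0, -0.0], [-0.0, -0.0, -1.0]]
contact_force: [-0.4, 2.1, 0.3]
finger_gap: 0.267
gripper_force: 98.4
```

>>> carry_out(increments=[-0.4,0,0.02,0,0,0,0,-0.3,0,0.02,0,0,0,0,-0.1,0,0.02,0,0,0,0,0.2,0,0.02,0,0,0,0,0.5,0,0.02,0,0,0,0,0.8,0,0.02,0,0,0,0,0.8,0,0.02,0,0,0,0,0.8,0,0.02,0,0,0,0])

```text
time: 27.68
eef_pos: [0.4985, -0.2509, 0.3289]
tcp_rot: [[-1.0, 0.001, -0.0], [0.001, 1.0, -0.0], [0.0, -0.0, -1.0]]
contact_force: [0.7, 0.0, -0.0]
finger_gap: 0.903
gripper_force: 0.0
```

```bash
python3 st.py|head -6
```

```text
time 27.675
eef_pos [ 0.4985 -0.2509  0.3289]
contact_force [ 0.6821  0.0342 -0.0468]
wrist_torque [-0.0275  0.0361  0.0337]
finger_gap 0.9028
gripper_force 0.0
```

Released. I'll retreat straight up and check the hanger numerically.

>>> carry_out(increments=[0.8,0,0,-1,0,0,0,0.8,0,0,-3,0,0,0,0.8,0,0,-6,0,0,0,0.8,0,0,-10,0,0,0,0.8,0,0,-14,0,0,0,0.8,0,0,-14,0,0,0,0.8,0,0,-14,0,0,0,0.8,0,0,-14,0,0,0])

```text
time: 28.68
eef_pos: [0.4981, -0.2507, 0.4678]
tcp_rot: [[-1.0, 0.001, -0.002], [0.001, 1.0, 0.001], [0.002, 0.001, -1.0]]
contact_force: [0.2, 0.3, -0.2]
finger_gap: 0.896
gripper_force: 0.0
```

Run:
```python
from h import *
print(get_state()["eef_pos"],get_state()["contact_force"])
for i in range(2):
    c=camera("side"); h=cv2.cvtColor(c["image"],cv2.COLOR_BGR2HSV)
    m=(h[...,0]>=105)&(h[...,0]<=126)&(h[...,1]>150)&(h[...,2]>40)
    N,l,st,ce=cv2.connectedComponentsWithStats(m.astype(np.uint8)); print([(np.round(ce[j],1).tolist(),st[j].tolist()) for j in range(1,N) if st[j,4]>15])
print("expected block base/top px",proj(c,[[.4985,-.2515,.2285+.006],[.4985,-.2515,.2285+.068]]).round(1))
```

```text
[ 0.49812794 -0.25067003  0.46777234] [ 0.21758016  0.27956189 -0.21461362]
[([368.9, 250.1], [359, 233, 20, 36, 396]), ([412.8, 258.2], [397, 241, 32, 33, 785]), ([417.1, 295.0], [413, 292, 8, 7, 24]), ([381.2, 301.0], [376, 294, 12, 15, 88]), ([334.1, 331.4], [328, 321, 13, 20, 112])]
[([368.7, 249.9], [360, 233, 19, 36, 400]), ([412.7, 258.2], [396, 241, 33, 33, 789]), ([417.1, 295.0], [413, 292, 8, 7, 24]), ([381.3, 300.9], [376, 294, 12, 15, 85]), ([333.8, 331.5], [328, 322, 13, 19, 113])]
expected block base/top px [[365.5 264.9]
 [370.1 234.4]]
```

The block is where expected, upright and still.

>>> carry_out(increments=[0.8,0,0,0,0,0,0,0.8,0,0,0,0,0,0,0.8,0,0,0,0,0,0,0.8,0,0,0,0,0,0,0.8,0,0,0,0,0,0,0.8,0,0,0,0,0,0])

```text
time: 29.52
eef_pos: [0.4985, -0.2509, 0.4689]
tcp_rot: [[-1.0, 0.001, 0.0], [0.001, 1.0, -0.0], [-0.0, -0.0, -1.0]]
contact_force: [0.8, 0.4, -0.6]
finger_gap: 0.9
gripper_force: 0.0
```

```bash
python3 -c "
from cell import *
print(job_done())"
```

```text
the job is handed in; nothing more can be done
None
```

I moved the hanger to the yellow-capped rail, pressed it against the buffer at about 6 N, released it hanging upright and still, and handed the job in at about 30 s; the hand-in returned no verdict.

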